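Clear the tipped bobbin from the turntable into the magazine

TASK

One coil bobbin has tipped onto its side on the freely turning turntable. Lift it off, leaving the standing bobbins upright on the turntable, and set it down (do not drop it) lengthwise in the open bed of the magazine and let go of it. Then push it from behind into the magazine's close-fitting case until it is fully home against the back stop, without disturbing the cap stack.

Things in the scene. Friction and masses are not known exactly. Their poses are not given: they have to be found in the camera images.
- bobbin: The tipped bobbin, lying on its side on the turntable: black plastic, 72 mm long, a square 50 x 50 mm flange 7 mm thick at each end and between them a round waist 40 mm in diameter and 58 mm long. Origin: the middle of its underside as it lies, 25 mm below its axis. x runs along its length (both ends are alike), z up. 0.12 kg.
- standing_a: A like bobbin standing on end on the turntable, 72 mm tall, 50 x 50 mm. Origin: centre of its foot; z up along its length.
- standing_b: A second standing bobbin, the same as standing_a.
- turntable: Fixed grey foot of the turntable, 150 mm across. Origin: on the turntable's axis at bench height; z up.
- platter_top (a point): Centre of the turntable's upper face, 36 mm above the bench. The platter is a flat aluminium disc of 280 mm diameter, 12 mm thick, without a rim.
- platter (a joint): Turn angle of the platter (rad), anticlockwise from above; it spins freely, without a stop.
- magazine: Fixed aluminium magazine on a grey base plate 196 x 86 mm, 10 mm thick. Origin: underside centre of the plate; bobbins are pushed in along +x. From x = -97 to +8 mm: open bed, floor 10 mm above the bench, lips 5 mm high, 5 mm thick, 58 mm apart inside, open at its rear end. From +8 to +25 mm: 14 mm high lead-ins narrowing to the case, which reaches from +25 (mouth) to +91 mm (back stop).
- mouth (a point): Centre of the bottom edge of the case's mouth, at floor height (10 mm above the bench); axes as the magazine. The case is 54 mm wide and 54 mm high inside, 66 mm deep, with a 24 mm slot along its roof; its outer top is 68 mm above the bench.
- stop (a point): Foot of the back stop inside the case, at floor height, 66 mm beyond the mouth; axes as the magazine. A bobbin fully home has its centre 36 mm before this point and its rear end sticks out 6 mm from the mouth.
- bobbin_center (a point): Centre of the tipped bobbin, on its axis, 25 mm above the underside as it lies.
- cap_stack: Bystander: a stack of round black ribbed caps, 60 mm in diameter, 40 mm high. Origin: centre of its underside.
Things that resemble listed ones, but are neither listed nor needed, are in the scene too. Leave any yellow look-alike of the bobbin alone.

How it is judged (in metres and radians):
On the way, in this order (a step that is already met when the one before it is completed fails the run):
1. the tipped bobbin is lifted clear of the turntable by at least 15 mm (z of bobbin_center in the frame of platter_top above 0.04 m), for 0.1 s.
2. the bobbin lies lengthwise on the magazine's bed, let go and not yet home (its centre more than 50 mm before the back stop) (x of bobbin_center in the frame of stop between -0.165 and -0.05 m and y of bobbin_center in the frame of stop between -0.008 and 0.008 m and z of bobbin_center in the frame of stop below 0.03 m and angle between the x axis of bobbin and the x axis of magazine, either way round below 0.25 rad and contact force between the fingers and bobbin below 0.1 N), for 0.1 s.
At the end, for the whole second after the job is handed in: The formerly tipped bobbin lies at rest inside the magazine's case, lengthwise, within 5 mm of touching the back stop; both standing bobbins stand upright on the platter with their centres on the disc; the cap stack is within 20 mm of where it was (x of bobbin_center in the frame of stop above -0.041 m and y of bobbin_center in the frame of stop between -0.006 and 0.006 m and z of bobbin_center in the frame of stop between 0.021 and 0.031 m and angle between the x axis of bobbin and the x axis of magazine, either way round below 0.09 rad and linear speed of bobbin below 0.02 m/s and angle between each of standing_a, standing_b's own z axis and vertical below 0.15 rad and horizontal distance between each of standing_a, standing_b and platter_top below 0.135 m and z of each of standing_a, standing_b in the frame of platter_top above -0.005 m and distance of cap_stack from where it was at the start of the episode below 0.02 m).
It fails at once if a standing bobbin is tipped over or off the turntable (angle between any of standing_a, standing_b's own z axis and vertical above 0.6 rad or z of any of standing_a, standing_b in the frame of platter_top below -0.01 m).
It fails at once if the bobbin is dropped (moves faster than 0.7 m/s while the fingers do not touch it, as in a fall of about 25 mm) (linear speed of bobbin above 0.7 m/s and contact force between the fingers and bobbin below 0.05 N).
It fails at once if the cap stack is shifted by more than 20 mm (distance of cap_stack from where it was at the start of the episode above 0.02 m).
It also fails if it takes over 58 s, if anything falls off the work surface, if the arm or the gripper's body presses on something with over 40 N, if the wrist force passes 120 N, or if a joint passes its speed limit or range.

ROBOT

A 6-joint arm with a two-finger parallel gripper is mounted at the origin on the work surface. World frame = base frame: x ahead of the robot, y to its left, z up, the work surface at z = 0. Lengths are in m, angles in degrees, forces in N, time in s.
With the tool pointing down it reaches from about 0.375 to 0.9 m from the base axis. Payload 3.1 kg.
Tool frame: the origin (TCP) lies on the front face of the gripper's body, between the roots of the fingers; the fingertips stand 70 mm ahead of it and the grasp point (between the pads) lies 51 mm ahead of it; x points along the fingers, y is the direction in which the jaws open and shut, and the axes are right-handed (so a half turn about x gives the same grasp; the last joint's range is limited). The gripper opens to 87 mm and grips with 3 to 60 N. Pads are 19 mm wide; open, the fingers measure 117 mm over their backs; the gripper's body (75 mm by 190 mm) begins 51 mm behind the grasp point.
Start: joints at [-87.347, 30.224, 82.088, -0, 67.689, -10.227], TCP at [0.139, -0.609, 0.292] pointing down, gripper open.
Joint ranges: [-176.69, 176.69], [-43.24, 126.21], [12.49, 139.97], [-82, 262], [0, 151.66], [-163.58, 163.58]. Speed limits (degrees/s): [159.86, 159.86, 180, 180, 180, 180].

INTERFACE

Orientations are given as a 3x3 rotation matrix whose columns are the frame's x, y, z axes.
In Python, from rig import bot gives the robot as it stands.
- The arm moves only by the shell command python3 -m crank 'ROWS'. ROWS is JSON, a list of rows, each an object with "slide": the shift along the world's x, y, z in mm, a list of three; "turn": the turn, a rotation vector about the world's x, y, z in degrees, a list of three; "grip": the opening, from 0 (shut) to 1 (fully open). In form: [{"slide": [tx, ty, tz], "turn": [wx, wy, wz], "grip": grip}, ...]. A call has 1 to 5 rows; each row shifts and turns the pose as measured when the row begins; what a row does not reach is not made up. A row lasts 1/12 s, in which the tool goes at most 41.7 mm and 7.16 degrees, less where a joint would pass 70% of its speed; a pose out of reach is approached as far as the arm can. A call with a gripper value outside its range is refused whole. The fingers move at their own pace and stop on an object; the grip force is fixed at half the most. Time passes only in rows, so rows that do not move let the fingers close. It gives the time, the measured TCP pose, the force and the opening at its end, in the units of the state.
- bot.read_state(): the state, without advancing time (a new reading comes with each control period).
- bot.capture(name): name is "scene" or "top"; returns (picture, depth): 400x640x3 uint8, red, green, blue; 400x640 float32, m along the optical axis (not along the pixel's ray), 0 where there is no reading.
- bot.camera_params(name): a dict with "intrinsics" (3x3 intrinsics, pixels), "world_from_camera" (4x4, takes a point from camera to world coordinates). Camera axes: x right, y down, z forward; pixel columns grow to the right and rows downward; lengths in m; the calibration is good to about 2 mm. A picture is of the moment at which its call begins. camera_params takes no time and is no camera call.
- bot.hand_in(): hands the job in, once; it reports no verdict.
Trained networks look in the newest picture that a camera, given by its name, has taken for a name from the list of things; names that differ only in an ending like _2 or _b are one class to them, and where a whole thing is asked for, a point or a joint stands for the part that bears it (a point fixed in the world has none). Each returns a list of dicts, best first, with "conf" (0 to 1); they miss things now and then, are a little off and sometimes report something else, mostly with a low value. They report only what shows in the picture. A call takes as long as a camera call. They do not tell look-alikes from the thing itself.
- bot.outline_of(camera, target): "pixels" (400x640 bool, what is visible of it) and "centre" ([row, column] in pixels, amid what is visible of it).
- bot.spot_point(camera, target): "centre" ([row, column] in pixels: a listed point, or the origin of a listed thing).
The state is a dict: "time_s": time; "joint_positions": joint angles; "qvel": joint speeds; "tau": joint torques, N m; "position": TCP position; "tcp_rot": TCP orientation; "force": force on the tool from outside, world axes, zero at the start; "moment": the same for the moment, N m; "opening": opening from 0.0 (shut) to 1.0 (fully open).
Only numpy, scipy, OpenCV 4.12 (cv2) and the standard library are available. Lean on these libraries where they do the work, as an engineer would, in place of code of your own. Each camera call takes 0.05 s, during which the arm holds its last target. There are 200 camera calls.

## Working session

There is one attempt and no reset: what is moved stays moved. The work goes in short steps, Python scripts to look and compute and a shell command to move; the robot and the scene stay as the last step left them, time stands still between calls to the robot, and variables do not carry over. Pictures are saved under pics/ and viewed, about 8 in all and at most 12, crops included, and the job is handed in when it is done.

```bash
mkdir -p pics; ls; cat > h.py <<'E'
import numpy as np, cv2
from rig import bot
def world(cam,px,depth=None,z=None):
    p=bot.camera_params(cam);K=np.array(p["intrinsics"]);T=np.array(p["world_from_camera"])
    px=np.atleast_2d(np.array(px,float)) # row,col
    r=np.c_[(px[:,1]-K[0,2])/K[0,0],(px[:,0]-K[1,2])/K[1,1],np.ones(len(px))]
    d=r@T[:3,:3].T
    s=((z-T[2,3])/d[:,2])[:,None] if z is not None else np.asarray(depth).reshape(-1,1)
    return T[:3,3]+s*d
def save(n,im,s=1):
    cv2.imwrite("pics/"+n,cv2.resize(im[:,:,::-1],None,fx=s,fy=s,interpolation=cv2.INTER_CUBIC))
def cloud(cam,d,mask):
    rc=np.argwhere(mask&(d>0)); return rc,world(cam,rc,d[rc[:,0],rc[:,1]])
E
python3 - <<'E'
from h import *
np.set_printoptions(precision=3,suppress=True)
ims=[]
for c in("top","scene"):
    im,d=bot.capture(c);ims.append(im);np.savez(f"/tmp/{c}.npz",im=im,d=d)
    T=np.array(bot.camera_params(c)["world_from_camera"]);print(c,T[:3,3],T[:3,2])
    for t in("bobbin","standing_a","turntable","magazine","cap_stack","platter"):
        for o in bot.outline_of(c,t):
            m=o["pixels"];rc,P=cloud(c,d,m)
            print(c,t,round(o["conf"],2),np.round(o["centre"]),m.sum(),np.median(P,0) if len(P) else None)
    for t in("bobbin_center","mouth","stop","platter_top","magazine"):
        for o in bot.spot_point(c,t):
            px=np.array(o["centre"]);i,j=px.astype(int);z={"mouth":.01,"stop":.01,"platter_top":.036,"magazine":0,"bobbin_center":.061}[t]
            print(c,t,round(o["conf"],2),px,world(c,px,z=z)[0])
save("1.png",np.vstack(ims),.75)
E
```

```text
pics
top [0.463 0.056 1.218] [ 0.055  0.03  -0.998]
top bobbin 0.8 [299. 231.] 565 [0.263 0.297 0.044]
top bobbin 0.66 [175. 170.] 574 [0.574 0.45  0.044]
top bobbin 0.56 [204. 264.] 536 [0.496 0.208 0.08 ]
top standing_a 0.74 [188. 322.] 483 [0.533 0.058 0.109]
top standing_a 0.58 [150. 275.] 548 [0.624 0.173 0.109]
top turntable 0.72 [193. 283.] 7872 [0.529 0.159 0.037]
top magazine 0.79 [176. 422.] 2580 [ 0.567 -0.188  0.012]
top cap_stack 0.61 [ 95. 351.] 538 [ 0.775 -0.012  0.04 ]
top cap_stack 0.15 [189. 323.] 462 [0.534 0.059 0.109]
top platter 0.64 [193. 286.] 7815 [0.529 0.16  0.037]
top platter 0.59 [188. 323.] 469 [0.535 0.059 0.109]
top platter 0.56 [175. 420.] 2610 [ 0.567 -0.188  0.012]
top bobbin_center 0.78 [204.4 263.2] [0.499 0.21  0.061]
top bobbin_center 0.61 [174.4 167.9] [0.578 0.448 0.061]
top bobbin_center 0.6 [296.8 234.4] [0.273 0.284 0.061]
top mouth 0.57 [184.1 415.1] [ 0.545 -0.175  0.01 ]
top stop 0.78 [206.8 411.7] [ 0.487 -0.165  0.01 ]
top platter_top 0.72 [186.7 283.2] [0.543 0.162 0.036]
top magazine 0.93 [175.9 420.7] [ 0.566 -0.192  0.   ]
scene [
[... 369 characters left out ...]
6 -0.192  0.012]
scene cap_stack 0.88 [281. 388.] 591 [ 0.782 -0.021  0.04 ]
scene platter 0.56 [188. 337.] 4892 [0.549 0.146 0.037]
scene bobbin_center 0.74 [123.5 280.7] [0.295 0.261 0.061]
scene bobbin_center 0.73 [132.9 391.2] [0.586 0.403 0.061]
scene bobbin_center 0.6 [163.5 328.6] [0.496 0.204 0.061]
scene bobbin_center 0.4 [271.2 243.8] [ 0.506 -0.183  0.061]
scene mouth 0.93 [288.5 259.4] [ 0.544 -0.181  0.01 ]
scene stop 0.57 [269.7 241. ] [ 0.476 -0.165  0.01 ]
scene stop 0.45 [166.3 329.9] [0.482 0.236 0.01 ]
scene platter_top 0.91 [181.8 330.6] [0.525 0.169 0.036]
scene platter_top 0.32 [270.2 244.6] [ 0.496 -0.171  0.036]
scene magazine 0.89 [295.5 263.1] [ 0.558 -0.187  0.   ]
```

View pics/1.png

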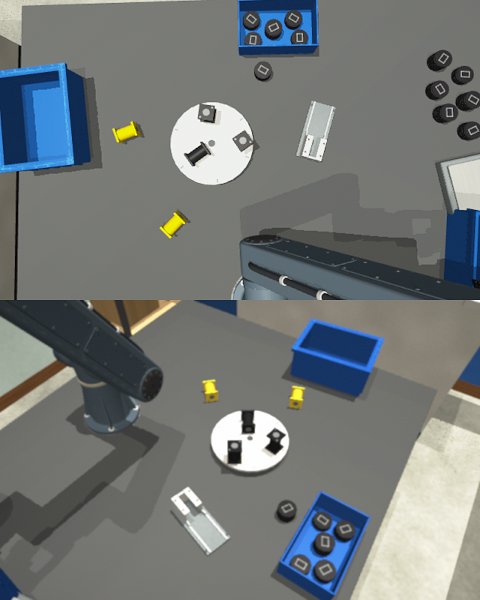

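Tipped-bobbin candidates in the top view are the black one on the platter at (204,264) and yellow look-alikes at (299,231) and (175,170). The black one fits, as it lies on the turntable. Next I measure its axis and the magazine's and check with one crop.

```bash
python3 - <<'E'
from h import *
np.set_printoptions(precision=3,suppress=True)
for c in("top","scene"):
    D=np.load(f"/tmp/{c}.npz");im,d=D["im"],D["d"];rc,P=cloud(c,d,d>0)
    near=lambda x,y,r:np.hypot(P[:,0]-x,P[:,1]-y)<r
    m=near(.498,.206,.065)&(P[:,2]>.065)&(P[:,2]<.095);Q=P[m];
    print(c,"bob",cv2.minAreaRect(Q[:,:2].astype(np.float32)*1000),Q[:,2].max(),m.sum())
    for x,y in((.535,.058),(.627,.17)):
        m=near(x,y,.05)&(P[:,2]>.1);print(" st",cv2.minAreaRect(P[m][:,:2].astype(np.float32)*1000),np.median(P[m][:,2]))
    m=near(.56,-.187,.13)&(P[:,2]>.006)&(P[:,2]<.08);print(" mag",cv2.minAreaRect(P[m][:,:2].astype(np.float32)*1000))
    m=near(.51,-.175,.08)&(P[:,2]>.06)&(P[:,2]<.08);print(" roof",cv2.minAreaRect(P[m][:,:2].astype(np.float32)*1000),np.median(P[m][:,2]))
    m=near(.535,.163,.16)&(P[:,2]>.03)&(P[:,2]<.042);print(" plat",cv2.minEnclosingCircle(P[m][:,:2].astype(np.float32)*1000),np.median(P[m][:,2]))
    if c=="top":save("2.png",im[120:260,220:460],3.2)
s=bot.read_state();print(np.array(s["tcp_rot"]),s["position"],s["opening"])
E
```

```text
top bob ((496.2743835449219, 208.5089111328125), (49.366432189941406, 72.74760437011719), 33.59220504760742) 0.09347211680398937 517
 st ((534.9339599609375, 59.02903366088867), (50.02667236328125, 50.20417785644531), 33.555335998535156) 0.10925220686791604
 st ((627.4443969726562, 174.05364990234375), (49.71903610229492, 50.25306701660156), 81.71675109863281) 0.1092575568136579
 mag ((556.70751953125, -185.9839324951172), (247.1509552001953, 232.83299255371094), 81.81568145751953)
 roof ((509.294677734375, -172.6636199951172), (64.44153594970703, 71.90237426757812), 72.93179321289062) 0.06874583455825467
 plat ((532.365478515625, 164.68997192382812), 140.06871032714844) 0.03718244952362659
scene bob ((499.59423828125, 209.2119598388672), (48.21539306640625, 74.86983489990234), 32.47719192504883) 0.09147752095383588 398
 st ((536.7482299804688, 60.23004913330078), (47.57185745239258, 53.886714935302734), 32.91823959350586) 0.10845662253145194
 st ((629.661376953125, 174.465576171875), (53.32155990600586, 51.04798126220703), 82.09061431884766) 0.10863592016453216
 mag ((576.328369140625, -174.20826721191406), (203.46888732910156, 206.72412109375), 64.48219299316406)
 roof ((511.7960510253906, -171.6156005859375), (64.95171356201172, 73.52579498291016), 73.9084243774414) 0.06845689894755763
 plat ((534.6740112304688, 165.43959045410156), 141.8674774169922) 0.036774401331782614
[[-0.     0.223 -0.975]
 [ 0.    -0.975 -0.223]
 [-1.    -0.     0.   ]] [ 0.139 -0.609  0.292] 0.9998195427497971
```

View pics/2.png

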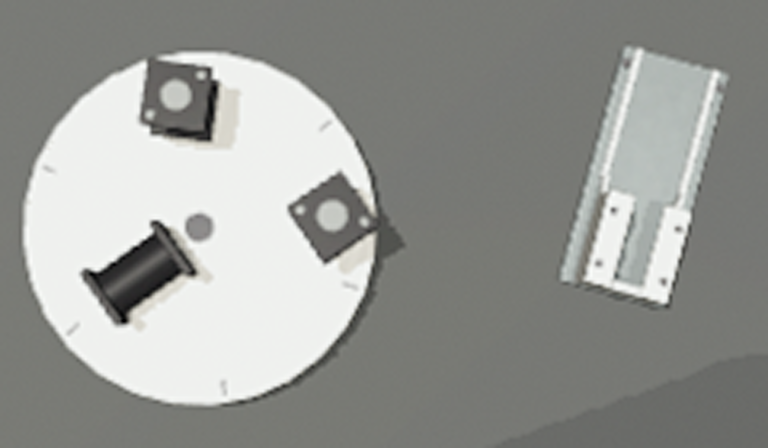

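Crop 2 confirms that the black bobbin on its side at crop (140,273) lies free of the standing ones at (180,95) and (335,215). The magazine's case is at its robot-side end. Bobbin centre ≈(0.497,0.2085), grip yaw 33.6°. Magazine x axis ≈163°, bed target ≈(0.612,-0.203). Moving above it.

```bash

python3 -m crank '[{"slide":[30,26,0],"turn":[0,0,7],"grip":1},{"slide":[30,26,0],"turn":[0,0,7],"grip":1},{"slide":[30,26,0],"turn":[0,0,7],"grip":1},{"slide":[30,26,0],"turn":[0,0,7],"grip":1},{"slide":[30,26,0],"turn":[0,0,7],"grip":1}]'
python3 -m crank '[{"slide":[30,26,0],"turn":[0,0,7],"grip":1},{"slide":[30,26,0],"turn":[0,0,7],"grip":1},{"slide":[30,26,0],"turn":[0,0,7],"grip":1},{"slide":[30,26,0],"turn":[0,0,7],"grip":1},{"slide":[30,26,0],"turn":[0,0,7],"grip":1}]'
python3 -m crank '[{"slide":[10,38,0],"turn":[0,0,7],"grip":1},{"slide":[10,38,0],"turn":[0,0,7],"grip":1},{"slide":[10,38,0],"turn":[0,0,7],"grip":1},{"slide":[10,38,0],"turn":[0,0,7],"grip":1},{"slide":[10,38,0],"turn":[0,0,7],"grip":1}]'
```

```text
time_s: 1.62
position: [0.2866, -0.4827, 0.2923]
tcp_rot: [[0.003, 0.748, -0.664], [-0.009, -0.664, -0.748], [-1.0, 0.008, 0.005]]
force: [1.2, -0.5, -0.0]
opening: 1.001
time_s: 2.03
position: [0.4425, -0.3457, 0.2934]
tcp_rot: [[0.009, 0.995, -0.1], [-0.007, -0.1, -0.995], [-1.0, 0.01, 0.006]]
force: [0.3, 0.0, -0.0]
opening: 1.0
time_s: 2.45
position: [0.4999, -0.1497, 0.2944]
tcp_rot: [[0.021, 0.865, 0.501], [-0.003, 0.501, -0.866], [-1.0, 0.017, 0.013]]
force: [0.8, -0.4, -1.3]
opening: 0.999
```

```bash

python3 -m crank '[{"slide":[0,38,0],"turn":[0,0,1],"grip":1},{"slide":[0,38,0],"turn":[0,0,1],"grip":1},{"slide":[0,38,0],"turn":[0,0,0],"grip":1},{"slide":[0,38,0],"turn":[0,0,0],"grip":1},{"slide":[0,38,0],"turn":[0,0,0],"grip":1}]'
python3 -m crank '[{"slide":[0,38,0],"turn":[0,0,0],"grip":1},{"slide":[0,38,0],"turn":[0,0,0],"grip":1},{"slide":[0,30,0],"turn":[0,0,0],"grip":1},{"slide":[0,20,0],"turn":[0,0,0],"grip":1},{"slide":[0,0,0],"turn":[0,0,0],"grip":1}]'
python3 - <<'E'
from h import *
from scipy.spatial.transform import Rotation as R
s=bot.read_state();A=np.array(s["tcp_rot"]);y=np.radians(33.6)
B=np.array([[0,np.cos(y),0],[0,np.sin(y),0],[-1,0,0]]);B[:,2]=np.cross(B[:,0],B[:,1])
print("turn",R.from_matrix(B@A.T).as_rotvec(degrees=True),"slide",1e3*(np.array([.4975,.2085,.12])-s["position"]))
im,d=bot.capture("scene");rc,P=cloud("scene",d,d>0)
m=(np.hypot(P[:,0]-.498,P[:,1]-.206)<.06)&(P[:,2]>.065)&(P[:,2]<.095)
if m.sum()>50:print(cv2.minAreaRect(P[m][:,:2].astype(np.float32)*1000),m.sum())
E
```

```text
time_s: 2.87
position: [0.5018, 0.0493, 0.2958]
tcp_rot: [[0.028, 0.844, 0.536], [-0.003, 0.536, -0.844], [-1.0, 0.022, 0.018]]
force: [1.2, -0.8, -0.1]
opening: 0.999
time_s: 3.28
position: [0.5001, 0.1887, 0.2971]
tcp_rot: [[0.031, 0.84, 0.542], [0.0, 0.543, -0.84], [-1.0, 0.027, 0.017]]
force: [0.2, -0.3, -0.8]
opening: 0.995
turn [-0.02543139  1.80038603  0.73235055] slide [  -2.55628159   19.83008364 -177.14285683]
((500.0946350097656, 208.49598693847656), (48.27592086791992, 73.90153503417969), 32.50140380859375) 400
```

```bash

python3 -m crank '[{"slide":[-3,20,-20],"turn":[0,1.8,0.7],"grip":1},{"slide":[0,0,-30],"turn":[0,0,0],"grip":1},{"slide":[0,0,-30],"turn":[0,0,0],"grip":1},{"slide":[0,0,-25],"turn":[0,0,0],"grip":1},{"slide":[0,0,0],"turn":[0,0,0],"grip":1}]'
python3 - <<'E'
from h import *
from scipy.spatial.transform import Rotation as R
s=bot.read_state();A=np.array(s["tcp_rot"]);y=np.radians(33.4)
B=np.array([[0,np.cos(y),0],[0,np.sin(y),0],[-1,0,0]]);B[:,2]=np.cross(B[:,0],B[:,1])
print("turn",R.from_matrix(B@A.T).as_rotvec(degrees=True),"slide",1e3*(np.array([.4980,.2085,.12])-s["position"]))
im,_=bot.capture("scene");save("3.png",im[100:250,260:440],4)
E
```

```text
time_s: 3.75
position: [0.5, 0.2043, 0.1923]
tcp_rot: [[0.01, 0.833, 0.553], [-0.002, 0.553, -0.833], [-1.0, 0.007, 0.007]]
force: [-1.1, -0.2, 0.1]
opening: 0.997
turn [ 0.10922472  0.5507766  -0.14913477] slide [ -2.00980291   4.22904599 -72.26893326]
```

View pics/3.png

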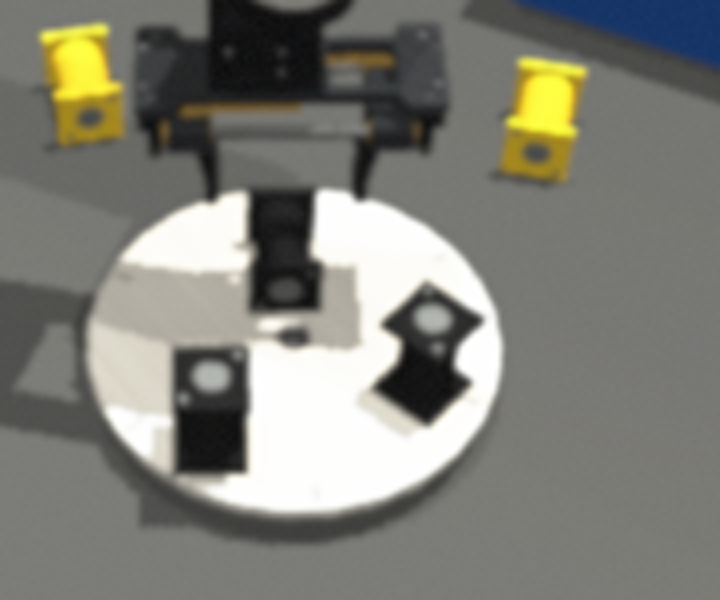

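The fingers at crop (210,190) and (365,190) straddle the bobbin at (285,245), and the standing ones are clear. Descending and closing.

```bash

python3 -m crank '[{"slide":[-2,4,-25],"turn":[0,0.5,0],"grip":1},{"slide":[0,1,-25],"turn":[0,0,0],"grip":1},{"slide":[0,0,-16],"turn":[0,0,0],"grip":1},{"slide":[0,0,-8],"turn":[0,0,0],"grip":1},{"slide":[0,0,0],"turn":[0,0,0],"grip":1}]'
python3 -m crank '[{"slide":[0,0,0],"turn":[0,0,0],"grip":0.6},{"slide":[0,0,0],"turn":[0,0,0],"grip":0.5},{"slide":[0,0,0],"turn":[0,0,0],"grip":0.4},{"slide":[0,0,0],"turn":[0,0,0],"grip":0.3},{"slide":[0,0,0],"turn":[0,0,0],"grip":0.3}]'
python3 -m crank '[{"slide":[0,0,0],"turn":[0,0,0],"grip":0.2},{"slide":[0,0,0],"turn":[0,0,0],"grip":0.2},{"slide":[0,0,0],"turn":[0,0,0],"grip":0.2}]'
```

```text
time_s: 4.22
position: [0.5064, 0.206, 0.1258]
tcp_rot: [[0.019, 0.836, 0.548], [0.0, 0.548, -0.837], [-1.0, 0.016, 0.01]]
force: [-0.0, 0.4, -0.9]
opening: 1.002
time_s: 4.63
position: [0.5103, 0.2053, 0.1319]
tcp_rot: [[0.03, 0.837, 0.546], [0.002, 0.546, -0.837], [-1.0, 0.026, 0.015]]
force: [-0.6, 1.4, 0.4]
opening: 0.708
time_s: 4.88
position: [0.5099, 0.2054, 0.133]
tcp_rot: [[0.03, 0.837, 0.547], [0.002, 0.547, -0.837], [-1.0, 0.026, 0.015]]
force: [-0.8, -0.4, -0.4]
opening: 0.481
```

The tool drifted during zero rows (+x, +z), so the grip is too high. I'll reopen, correct and look again.

```bash

python3 -m crank '[{"slide":[0,0,0],"turn":[0,0,0],"grip":0.6},{"slide":[0,0,0],"turn":[0,0,0],"grip":0.8},{"slide":[0,0,0],"turn":[0,0,0],"grip":1},{"slide":[0,0,0],"turn":[0,0,0],"grip":1},{"slide":[0,0,0],"turn":[0,0,0],"grip":1}]'
cat > g.py <<'E'
from h import *
import sys
from scipy.spatial.transform import Rotation as R
def go(x,y,z,yaw):
    s=bot.read_state();A=np.array(s["tcp_rot"]);a=np.radians(yaw)
    B=np.array([[0,np.cos(a),0],[0,np.sin(a),0],[-1,0,0]]);B[:,2]=np.cross(B[:,0],B[:,1])
    print("turn",R.from_matrix(B@A.T).as_rotvec(degrees=True).round(2),"slide",(1e3*(np.array([x,y,z])-s["position"])).round(1),"open",round(s["opening"],3),"F",np.round(s["force"],1),"t",round(s["time_s"],2))
if __name__=="__main__":go(*map(float,sys.argv[1:]))
E
python3 g.py .498 .2085 .12 33.4
python3 - <<'E'
from h import *
im,d=bot.capture("scene");save("4.png",im[100:250,260:440],4)
rc,P=cloud("scene",d,d>0)
m=(np.hypot(P[:,0]-.498,P[:,1]-.206)<.06)&(P[:,2]>.05)&(P[:,2]<.095)
print(P[m].mean(0),m.sum())
E
```

```text
time_s: 5.3
position: [0.5103, 0.2057, 0.1331]
tcp_rot: [[0.031, 0.837, 0.547], [0.002, 0.547, -0.837], [-1.0, 0.027, 0.015]]
force: [0.5, 0.2, 0.2]
opening: 0.77
turn [-0.13  1.76  0.22] slide [-12.3   2.8 -13.1] open 0.77 F [0.5 0.2 0.2] t 5.3
[0.52086961 0.20696867 0.07579417] 492
```

View pics/4.png

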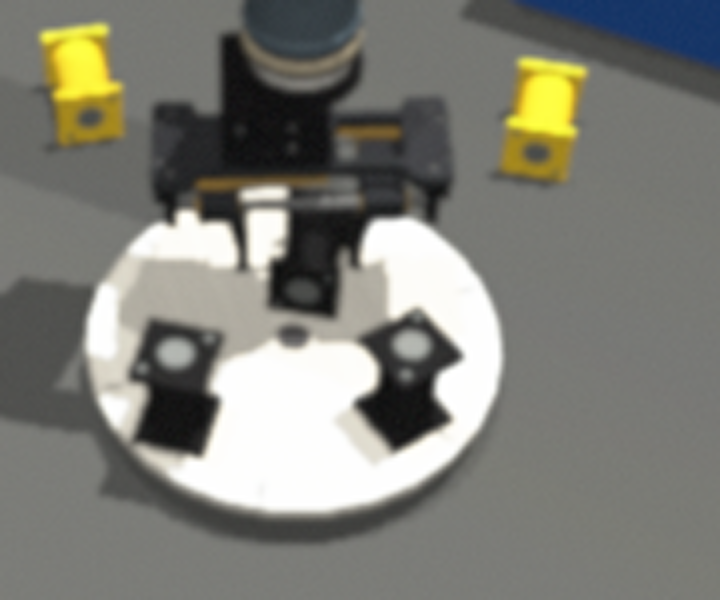

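The platter turned with the bobbin, now at crop (305,280) and slightly rotated. The standing ones, at (175,385) and (410,375), are still upright. I'll check that the platter is still and re-measure.

```bash

cat > st.py <<'E'
from h import *
for c in ("scene","scene"):
    im,d=bot.capture(c);rc,P=cloud(c,d,d>0)
    near=np.hypot(P[:,0]-.534,P[:,1]-.165)<.14
    dark=im[rc[:,0],rc[:,1]].max(1)<75
    for x,y in((.525,.065),(.627,.15)):
        m=(np.hypot(P[:,0]-x,P[:,1]-y)<.06)&(P[:,2]>.1)&(P[:,2]<.115);r=cv2.minAreaRect(P[m][:,:2].astype(np.float32)*1000)
        print("st",np.round(r[0],1),np.round(r[1],1),round(r[2],1),m.sum())
    m=(np.hypot(P[:,0]-.51,P[:,1]-.21)<.06)&(P[:,2]>.045)&(P[:,2]<.09)
    r=cv2.minAreaRect(P[m][:,:2].astype(np.float32)*1000);print("bob",np.round(r[0],1),np.round(r[1],1),round(r[2],1),m.sum())
E
python3 st.py
```

```text
st [506.4  64.8] [51.5 52.7] 16.8 341
st [629.4 148.4] [52.4 51.2] 64.0 340
bob [518.4 215.3] [85.4 73.8] 88.1 504
st [505.7  65. ] [50.1 52.3] 16.4 342
st [628.1 146.5] [50.9 52.2] 63.2 341
bob [518.2 213.9] [89.  75.6] 85.8 500
```

The platter may still be turning slowly. I'll raise clear and observe.

```bash

python3 -m crank '[{"slide":[-2,0,30],"turn":[0,0.4,0],"grip":1},{"slide":[-2,0,30],"turn":[0,0.4,0],"grip":1},{"slide":[-2,0,30],"turn":[0,0.4,0],"grip":1},{"slide":[-2,0,0],"turn":[0,0.4,0],"grip":1}]'
python3 st.py; python3 -m crank '[{"slide":[0,0,0],"turn":[0,0,0],"grip":1},{"slide":[0,0,0],"turn":[0,0,0],"grip":1},{"slide":[0,0,0],"turn":[0,0,0],"grip":1},{"slide":[0,0,0],"turn":[0,0,0],"grip":1}]';python3 st.py
```

```text
time_s: 5.78
position: [0.5004, 0.2052, 0.2232]
tcp_rot: [[-0.006, 0.837, 0.547], [0.001, 0.547, -0.837], [-1.0, -0.005, -0.004]]
force: [0.3, 1.1, 0.3]
opening: 0.997
st [497.8  67.2] [50.8 51.6] 10.1 342
st [626.9 139. ] [51.1 52.2] 59.0 342
bob [523.1 221.1] [50.4 79. ] 14.2 528
st [496.4  68.5] [49.5 53.8] 10.8 340
st [627.2 138.7] [53.5 51.4] 58.8 341
bob [523.  221.1] [50.7 78.6] 13.6 524
time_s: 6.22
position: [0.4958, 0.2041, 0.2156]
tcp_rot: [[-0.02, 0.837, 0.547], [-0.002, 0.547, -0.837], [-1.0, -0.018, -0.009]]
force: [0.5, 1.4, -0.6]
opening: 1.002
st [495.1  67.7] [51.4 52.9] 11.7 339
st [625.1 136.1] [51.5 53.8] 58.0 348
bob [524.8 219.9] [50.6 78.1] 12.1 522
st [495.   68.5] [50.2 54. ] 8.9 339
st [625.1 137.1] [51.5 52.4] 57.9 345
bob [524.7 220.2] [49.9 75.2] 11.9 521
```

Platter is damping out. Repositioning above the bobbin's new pose.

```bash

python3 -m crank '[{"slide":[6,4,-8],"turn":[0,-0.5,-5.5],"grip":1},{"slide":[6,4,-8],"turn":[0,-0.3,-5.5],"grip":1},{"slide":[6,4,-8],"turn":[0,-0.2,-5.5],"grip":1},{"slide":[6,4,-5],"turn":[0,0,-5],"grip":1},{"slide":[0,0,0],"turn":[0,0,0],"grip":1}]'
python3 -m crank '[{"slide":[0,0,0],"turn":[0,0,0],"grip":1},{"slide":[0,0,0],"turn":[0,0,0],"grip":1},{"slide":[0,0,0],"turn":[0,0,0],"grip":1},{"slide":[0,0,0],"turn":[0,0,0],"grip":1},{"slide":[0,0,0],"turn":[0,0,0],"grip":1}]'
python3 g.py .523 .2195 .12 11;python3 -m crank '[{"slide":[0,0,0],"turn":[0,0,0],"grip":1}]';python3 g.py .523 .2195 .12 11;python3 st.py
```

```text
time_s: 6.73
position: [0.5203, 0.2204, 0.1839]
tcp_rot: [[-0.004, 0.983, 0.184], [0.0, 0.184, -0.983], [-1.0, -0.004, -0.001]]
force: [0.5, -0.1, -0.3]
opening: 1.001
time_s: 7.15
position: [0.519, 0.2198, 0.1836]
tcp_rot: [[-0.007, 0.981, 0.191], [-0.0, 0.191, -0.981], [-1.0, -0.007, -0.001]]
force: [-0.0, -0.1, 0.6]
opening: 1.0
turn [ 0.03 -0.42 -0.04] slide [  4.   -0.3 -63.6] open 1.0 F [-0.  -0.1  0.6] t 7.15
time_s: 7.23
position: [0.5189, 0.2197, 0.184]
tcp_rot: [[-0.007, 0.981, 0.192], [-0.0, 0.192, -0.981], [-1.0, -0.007, -0.001]]
force: [0.5, -0.5, 0.2]
opening: 1.004
turn [ 0.02 -0.4  -0.06] slide [  4.1  -0.2 -64. ] open 1.004 F [ 0.5 -0.5  0.2] t 7.23
st [495.1  68.2] [51.5 55. ] 8.8 338
st [625.4 136.9] [51.2 52.8] 59.1 344
bob [524.1 221.5] [49.9 79.2] 12.7 523
st [494.7  68.7] [51.2 52.3] 9.5 338
st [625.3 137.5] [51.3 55. ] 59.2 346
bob [524.4 220.5] [50.4 76.4] 12.4 521
```

```bash

python3 -m crank '[{"slide":[2,0,-15],"turn":[0,-0.4,0],"grip":1},{"slide":[2,0,-15],"turn":[0,0,0],"grip":1},{"slide":[0,0,-15],"turn":[0,0,0],"grip":1},{"slide":[0,0,-10],"turn":[0,0,0],"grip":1},{"slide":[0,0,0],"turn":[0,0,0],"grip":1}]'
python3 -m crank '[{"slide":[0,0,0],"turn":[0,0,0],"grip":1},{"slide":[0,0,0],"turn":[0,0,0],"grip":1},{"slide":[0,0,0],"turn":[0,0,0],"grip":1},{"slide":[0,0,0],"turn":[0,0,0],"grip":1}]' >/dev/null
python3 g.py .5225 .22 .12 11.5
```

```text
time_s: 7.75
position: [0.5245, 0.22, 0.1293]
tcp_rot: [[0.007, 0.981, 0.192], [0.001, 0.192, -0.981], [-1.0, 0.007, 0.0]]
force: [0.4, -0.0, 0.1]
opening: 0.996
turn [-0.06  0.43  0.39] slide [ -2.5  -0.1 -10.3] open 1.002 F [-0.3 -0.   0.4] t 8.08
```

```bash

python3 -m crank '[{"slide":[-1,0,-5],"turn":[0,0.3,0.3],"grip":1},{"slide":[-1,0,-5],"turn":[0,0.1,0],"grip":1},{"slide":[0,0,0],"turn":[0,0,0],"grip":1},{"slide":[0,0,0],"turn":[0,0,0],"grip":1},{"slide":[0,0,0],"turn":[0,0,0],"grip":1}]' >/dev/null
python3 g.py .5225 .22 .12 11.5; python3 st.py | tail -3
```

```text
turn [-0.1   0.18  0.05] slide [-1.1 -0.4 -1. ] open 1.0 F [ 0.2  0.8 -0.5] t 8.5
st [495.3  68.4] [51.1 53.7] 8.6 338
st [625.3 137.1] [50.5 53.1] 57.8 346
bob [509.6 218.6] [79.1 77.5] 12.7 511
```

```bash

python3 -m crank '[{"slide":[-1,0,-1],"turn":[0,0,0],"grip":0.7},{"slide":[0,0,0],"turn":[0,0,0],"grip":0.6},{"slide":[0,0,0],"turn":[0,0,0],"grip":0.5},{"slide":[0,0,0],"turn":[0,0,0],"grip":0.4},{"slide":[0,0,0],"turn":[0,0,0],"grip":0.2}]' 
python3 -m crank '[{"slide":[0,0,0],"turn":[0,0,0],"grip":0.2},{"slide":[0,0,0],"turn":[0,0,0],"grip":0.2},{"slide":[0,0,0],"turn":[0,0,0],"grip":0.2},{"slide":[0,0,0],"turn":[0,0,0],"grip":0.2}]' 
python3 g.py .5225 .22 .12 11.5
```

```text
time_s: 9.02
position: [0.5228, 0.2204, 0.1203]
tcp_rot: [[0.004, 0.98, 0.199], [0.002, 0.199, -0.98], [-1.0, 0.004, -0.001]]
force: [0.2, -0.1, 0.1]
opening: 0.708
time_s: 9.35
position: [0.5229, 0.2204, 0.1203]
tcp_rot: [[0.004, 0.98, 0.199], [0.002, 0.199, -0.98], [-1.0, 0.005, -0.001]]
force: [0.3, 0.2, -0.8]
opening: 0.451
turn [-0.11  0.24  0.05] slide [-0.4 -0.4 -0.3] open 0.451 F [ 0.3  0.2 -0.8] t 9.35
```

```bash

python3 -m crank '[{"slide":[0,0,0],"turn":[0,0,0],"grip":0.2},{"slide":[0,0,8],"turn":[0,0,0],"grip":0.2},{"slide":[0,0,15],"turn":[0,0,0],"grip":0.2},{"slide":[0,0,20],"turn":[0,0,0],"grip":0.2},{"slide":[0,0,25],"turn":[0,0,0],"grip":0.2}]' 
python3 -m crank '[{"slide":[0,0,25],"turn":[0,0,0],"grip":0.2},{"slide":[0,0,25],"turn":[0,0,0],"grip":0.2},{"slide":[0,0,15],"turn":[0,0,0],"grip":0.2},{"slide":[0,0,5],"turn":[0,0,0],"grip":0.2},{"slide":[0,0,0],"turn":[0,0,0],"grip":0.2}]' 
python3 g.py .612 -.203 .26 73.2
python3 - <<'E'
from h import *
im,d=bot.capture("scene");save("5.png",im[80:250,230:440],3.5)
E
```

```text
time_s: 9.77
position: [0.5185, 0.2193, 0.1855]
tcp_rot: [[-0.011, 0.98, 0.198], [-0.001, 0.198, -0.98], [-1.0, -0.011, -0.001]]
force: [0.5, -0.9, -1.3]
opening: 0.453
time_s: 10.18
position: [0.5186, 0.2195, 0.2649]
tcp_rot: [[-0.004, 0.98, 0.198], [0.0, 0.198, -0.98], [-1.0, -0.004, -0.001]]
force: [-0.1, 0.1, -1.5]
opening: 0.45
turn [ 0.1  -0.22 61.76] slide [  93.4 -422.5   -4.9] open 0.45 F [-0.1  0.1 -1.5] t 10.18
```

View pics/5.png

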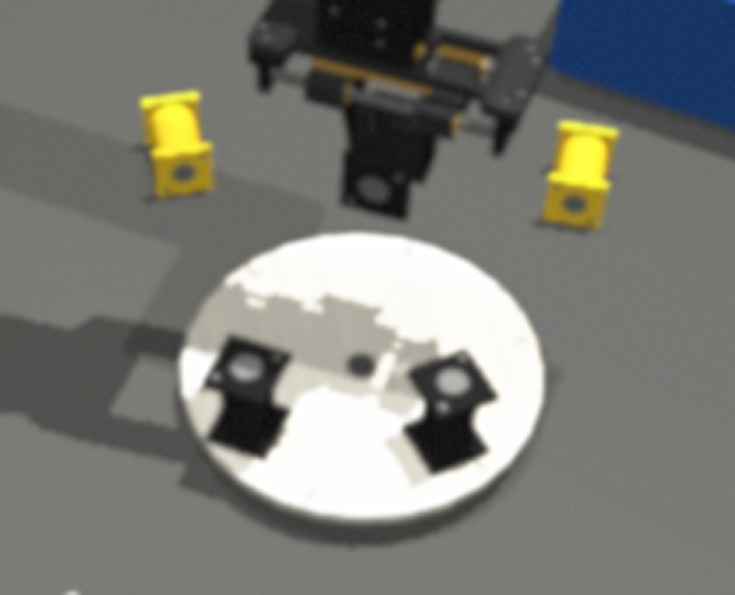

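The bobbin is lifted level at crop (380,170) and both standing ones stay upright at (245,400) and (450,410). Carrying it over to the magazine bed.

```bash

python3 -m crank '[{"slide":[6,-20,0],"turn":[0,0,4],"grip":0.2},{"slide":[6,-30,0],"turn":[0,0,5],"grip":0.2},{"slide":[7,-32,0],"turn":[0,0,5],"grip":0.2},{"slide":[7,-32,0],"turn":[0,0,5],"grip":0.2},{"slide":[7,-32,0],"turn":[0,0,5],"grip":0.2}]' 
python3 -m crank '[{"slide":[7,-32,0],"turn":[0,0,5],"grip":0.2},{"slide":[7,-32,0],"turn":[0,0,5],"grip":0.2},{"slide":[7,-32,0],"turn":[0,0,5],"grip":0.2},{"slide":[7,-32,0],"turn":[0,0,5],"grip":0.2},{"slide":[7,-32,0],"turn":[0,0,5],"grip":0.2}]' 
python3 -m crank '[{"slide":[7,-32,0],"turn":[0,0,4],"grip":0.2},{"slide":[5,-25,0],"turn":[0,0,2],"grip":0.2},{"slide":[0,-10,0],"turn":[0,0,0],"grip":0.2},{"slide":[0,0,0],"turn":[0,0,0],"grip":0.2},{"slide":[0,0,0],"turn":[0,0,0],"grip":0.2}]' 
python3 g.py .612 -.203 .15 73.2
```

```text
time_s: 10.65
position: [0.5464, 0.0752, 0.2581]
tcp_rot: [[-0.018, 0.797, 0.604], [-0.001, 0.604, -0.797], [-1.0, -0.015, -0.01]]
force: [-0.3, 0.4, -1.1]
opening: 0.452
time_s: 11.07
position: [0.5774, -0.0916, 0.249]
tcp_rot: [[-0.033, 0.446, 0.894], [-0.007, 0.895, -0.446], [-0.999, -0.021, -0.027]]
force: [0.9, 0.2, -1.9]
opening: 0.452
time_s: 11.48
position: [0.587, -0.1681, 0.2398]
tcp_rot: [[-0.045, 0.352, 0.935], [-0.006, 0.936, -0.353], [-0.999, -0.022, -0.039]]
force: [0.0, 0.3, -0.6]
opening: 0.454
turn [ 0.45 -2.54  3.84] slide [ 25.  -34.9 -89.8] open 0.454 F [ 0.   0.3 -0.6] t 11.48
```

Correcting the pose above the bed while also refining the magazine's pose (roof and lips).

```bash

python3 -m crank '[{"slide":[9,-12,-12],"turn":[0.2,-1,1.3],"grip":0.2},{"slide":[9,-12,-12],"turn":[0.2,-1,1.3],"grip":0.2},{"slide":[7,-11,-12],"turn":[0,-0.5,1.2],"grip":0.2},{"slide":[0,0,-5],"turn":[0,0,0],"grip":0.2},{"slide":[0,0,0],"turn":[0,0,0],"grip":0.2}]' 
python3 g.py .612 -.203 .15 73.2
python3 - <<'E'
from h import *
for c in("top","scene"):
    D=np.load(f"/tmp/{c}.npz");d=D["d"];rc,P=cloud(c,d,d>0)
    o=np.array([.569,-.19]);a=np.radians(163.2);u=np.array([np.cos(a),np.sin(a)]);v=np.array([-u[1],u[0]])
    X=(P[:,:2]-o)@u*1e3;Y=(P[:,:2]-o)@v*1e3;Z=P[:,2]*1e3
    m=(X>-110)&(X<110)&(abs(Y)<60)&(Z>7)&(Z<17);print(c,"low",cv2.minAreaRect(np.c_[X,Y][m].astype(np.float32)))
    m=(X>0)&(X<120)&(abs(Y)<60)&(Z>60)&(Z<80);print(c,"roof",cv2.minAreaRect(np.c_[X,Y][m].astype(np.float32)))
    for lo in(-85,-60,-35,-10):
        m=(X>lo)&(X<lo+20)&(abs(Y)<50)
        m1=m&(Z>12.5)&(Z<17);print("  lips",lo,*[np.round([np.median(Y[m1&s]),(m1&s).sum()],1) for s in(Y>0,Y<0)])
E
```

```text
time_s: 11.9
position: [0.6094, -0.1931, 0.1949]
tcp_rot: [[-0.008, 0.284, 0.959], [0.008, 0.959, -0.284], [-1.0, 0.006, -0.01]]
force: [-0.5, 1.0, -1.2]
opening: 0.453
turn [-0.47 -0.46 -0.31] slide [  2.6  -9.9 -44.9] open 0.453 F [-0.5  1.  -1.2] t 11.9
top low ((0.27866363525390625, -4.365455627441406), (216.87890625, 104.21521759033203), 1.1440060138702393)
top roof ((62.16778564453125, 0.6603050231933594), (64.44157409667969, 71.9023666381836), 89.73176574707031)
  lips -85 [29.1 41. ] [-23.9  35. ]
  lips -60 [26.1 34. ] [-25.1  37. ]
  lips -35 [26.2 39. ] [-28.4  34. ]
  lips -10 [24.8 44. ] [-26.  38.]
scene low ((-1.2737884521484375, -0.5815696716308594), (87.1842269897461, 196.3695068359375), 89.30673217773438)
scene roof ((60.07627868652344, -1.0659980773925781), (73.52574920654297, 64.95174407958984), 0.7084489464759827)
  lips -85 [30.7 40. ] [-29.5  38. ]
  lips -60 [28. 45.] [-30.6  37. ]
  lips -35 [29.8 31. ] [-28.4  36. ]
  lips -10 [29. 32.] [-29.9  32. ]
```

The magazine frame agrees to about 1 mm and 0.7°. Lowering.

```bash

python3 -m crank '[{"slide":[1,-5,-15],"turn":[-0.3,-0.3,-0.2],"grip":0.2},{"slide":[1,-4,-15],"turn":[-0.1,0,0],"grip":0.2},{"slide":[0,-1,-14],"turn":[0,0,0],"grip":0.2},{"slide":[0,0,0],"turn":[0,0,0],"grip":0.2},{"slide":[0,0,0],"turn":[0,0,0],"grip":0.2}]' 
python3 -m crank '[{"slide":[0,0,0],"turn":[0,0,0],"grip":0.2},{"slide":[0,0,0],"turn":[0,0,0],"grip":0.2},{"slide":[0,0,0],"turn":[0,0,0],"grip":0.2}]' >/dev/null
python3 g.py .612 -.203 .094 73.2
```

```text
time_s: 12.32
position: [0.6095, -0.1932, 0.1515]
tcp_rot: [[-0.007, 0.284, 0.959], [0.006, 0.959, -0.284], [-1.0, 0.003, -0.009]]
force: [-0.0, 0.6, -1.5]
opening: 0.454
turn [-0.32 -0.38 -0.42] slide [  2.3 -12.5 -60.1] open 0.453 F [-0.3  0.  -1.8] t 12.57
```

```bash

python3 -m crank '[{"slide":[1,-7,-8],"turn":[-0.3,-0.4,-0.4],"grip":0.2},{"slide":[1,-7,-8],"turn":[0,0,0],"grip":0.2},{"slide":[0,0,-8],"turn":[0,0,0],"grip":0.2},{"slide":[0,0,0],"turn":[0,0,0],"grip":0.2},{"slide":[0,0,0],"turn":[0,0,0],"grip":0.2}]' >/dev/null
python3 g.py .612 -.203 .094 73.2
python3 -m crank '[{"slide":[0,0,0],"turn":[0,0,0],"grip":0.2},{"slide":[0,0,0],"turn":[0,0,0],"grip":0.2},{"slide":[0,0,0],"turn":[0,0,0],"grip":0.2}]' >/dev/null
python3 g.py .612 -.203 .094 73.2
```

```text
turn [0.15 0.32 0.05] slide [ -1.    3.9 -36. ] open 0.446 F [ 0.  -0.7 -1. ] t 12.98
turn [0.09 0.21 0.1 ] slide [ -0.5   4.1 -35. ] open 0.446 F [-0.   0.7 -0.8] t 13.23
```

```bash

python3 -m crank '[{"slide":[0,2,-7],"turn":[0,0.2,0],"grip":0.2},{"slide":[0,1,-7],"turn":[0,0,0],"grip":0.2},{"slide":[0,0,-6],"turn":[0,0,0],"grip":0.2},{"slide":[0,0,0],"turn":[0,0,0],"grip":0.2},{"slide":[0,0,0],"turn":[0,0,0],"grip":0.2}]' >/dev/null
python3 -m crank '[{"slide":[0,0,0],"turn":[0,0,0],"grip":0.2},{"slide":[0,0,0],"turn":[0,0,0],"grip":0.2}]' >/dev/null
python3 g.py .612 -.203 .094 73.2
python3 - <<'E'
from h import *
im,d=bot.capture("scene");save("6.png",im[210:350,170:360],4)
E
```

```text
turn [ 0.07 -0.03  0.05] slide [ -0.5   0.1 -12.6] open 0.447 F [ 1.1 -0.3 -0.8] t 13.82
```

View pics/6.png

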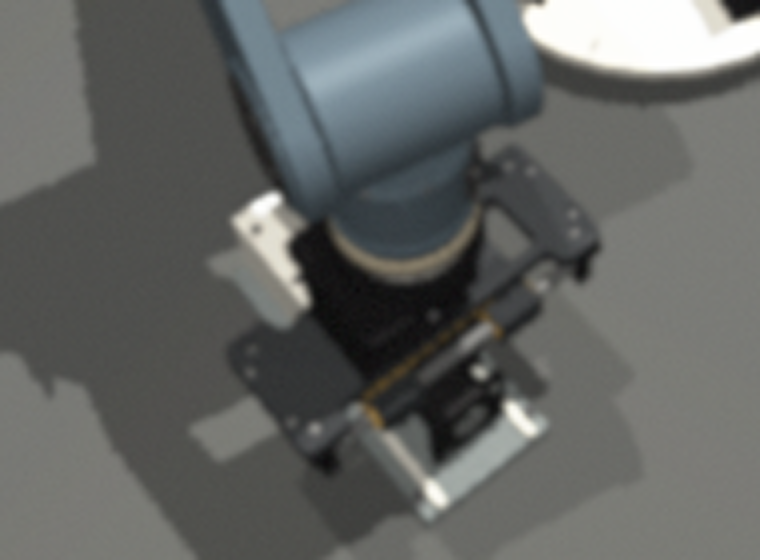

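The bobbin's rear flange at crop (470,425) sits over the bed between the lips at (435,495) and (540,425). Lowering until contact.

```bash

python3 -m crank '[{"slide":[0,0,-5],"turn":[0,0,0],"grip":0.2},{"slide":[0,0,-4],"turn":[0,0,0],"grip":0.2},{"slide":[0,0,-1],"turn":[0,0,0],"grip":0.2},{"slide":[0,0,0],"turn":[0,0,0],"grip":0.2},{"slide":[0,0,0],"turn":[0,0,0],"grip":0.2}]' >/dev/null
python3 g.py .612 -.203 .094 73.2
python3 -m crank '[{"slide":[0,0,-2],"turn":[0,0,0],"grip":0.2},{"slide":[0,0,0],"turn":[0,0,0],"grip":0.2},{"slide":[0,0,0],"turn":[0,0,0],"grip":0.2}]' >/dev/null
python3 g.py .612 -.203 .094 73.2
python3 -m crank '[{"slide":[0,0,-2],"turn":[0,0,0],"grip":0.2},{"slide":[0,0,0],"turn":[0,0,0],"grip":0.2},{"slide":[0,0,0],"turn":[0,0,0],"grip":0.2}]' >/dev/null
python3 g.py .612 -.203 .094 73.2
```

```text
turn [0.11 0.05 0.07] slide [-0.8  0.4 -2.3] open 0.452 F [-0.2 -0.4 -1.3] t 14.28
turn [0.14 0.11 0.08] slide [-1.2  0.6 -0.7] open 0.45 F [ 0.2  0.3 -1.1] t 14.53
turn [0.19 0.19 0.07] slide [-1.6  1.  -1.4] open 0.454 F [ 1.  -0.3 -2.1] t 14.78
```

```bash

python3 -m crank '[{"slide":[-1,1,-2],"turn":[0,0,0],"grip":0.2},{"slide":[0,0,-1],"turn":[0,0,0],"grip":0.2},{"slide":[0,0,0],"turn":[0,0,0],"grip":0.2}]' >/dev/null
python3 g.py .612 -.203 .094 73.2
python3 -m crank '[{"slide":[0,0,-2],"turn":[0,0,0],"grip":0.2},{"slide":[0,0,-1],"turn":[0,0,0],"grip":0.2},{"slide":[0,0,0],"turn":[0,0,0],"grip":0.2}]' >/dev/null
python3 g.py .612 -.203 .094 73.2
```

```text
turn [0.28 0.33 0.07] slide [-1.4  0.6 -0.7] open 0.455 F [-0.6  0.6 -0.9] t 15.03
turn [0.3  0.36 0.07] slide [-1.4  0.6 -0.7] open 0.448 F [ 0.1 -0.2 -1. ] t 15.28
```

```bash

python3 -m crank '[{"slide":[0,0,-4],"turn":[0,0,0],"grip":0.2}]'
python3 -m crank '[{"slide":[0,0,-2],"turn":[0,0,0],"grip":0.2}]'
python3 g.py .612 -.203 .094 73.2
```

```text
time_s: 15.37
position: [0.6136, -0.2038, 0.0938]
tcp_rot: [[0.006, 0.289, 0.957], [-0.006, 0.957, -0.289], [-1.0, -0.004, 0.008]]
force: [-9.9, 4.6, 42.4]
opening: 0.453
time_s: 15.45
position: [0.6136, -0.2038, 0.0941]
tcp_rot: [[0.006, 0.289, 0.957], [-0.007, 0.957, -0.289], [-1.0, -0.004, 0.008]]
force: [-2.7, 1.6, 7.3]
opening: 0.455
turn [ 0.38  0.36 -0.02] slide [-1.6  0.8 -0.1] open 0.455 F [-2.7  1.6  7.3] t 15.45
```

Firm floor contact at the expected height. Releasing and rising.

```bash

python3 -m crank '[{"slide":[0,0,0],"turn":[0,0,0],"grip":0.55},{"slide":[0,0,0],"turn":[0,0,0],"grip":0.65},{"slide":[0,0,0],"turn":[0,0,0],"grip":0.75},{"slide":[0,0,0],"turn":[0,0,0],"grip":0.8},{"slide":[0,0,0],"turn":[0,0,0],"grip":0.8}]' 
python3 -m crank '[{"slide":[0,0,15],"turn":[0.3,0.3,0],"grip":0.8},{"slide":[0,0,25],"turn":[0,0,0],"grip":0.8},{"slide":[0,0,25],"turn":[0,0,0],"grip":0.8},{"slide":[0,0,15],"turn":[0,0,0],"grip":0.8},{"slide":[0,0,0],"turn":[0,0,0],"grip":0.8}]' 
python3 -m crank '[{"slide":[25,-8,0],"turn":[0,0,0],"grip":0.3},{"slide":[25,-8,0],"turn":[0,0,0],"grip":0},{"slide":[25,-8,0],"turn":[0,0,0],"grip":0},{"slide":[0,0,0],"turn":[0,0,0],"grip":0},{"slide":[0,0,0],"turn":[0,0,0],"grip":0}]' 
cat > mg.py <<'E'
from h import *
im,d=bot.capture("scene");rc,P=cloud("scene",d,d>0)
o=np.array([.569,-.19]);a=np.radians(163.2);u=np.array([np.cos(a),np.sin(a)]);v=np.array([-u[1],u[0]])
X=(P[:,:2]-o)@u*1e3;Y=(P[:,:2]-o)@v*1e3;Z=P[:,2]*1e3
m=(X>-110)&(X<24)&(abs(Y)<34)&(Z>45)&(Z<68)
if m.sum()>20:r=cv2.minAreaRect(np.c_[X,Y][m].astype(np.float32));print("bobbin mag frame",r,Z[m].max(),m.sum(),"X",X[m].min(),X[m].max())
s=bot.read_state();p=np.array(s["position"][:2])-o;print("tcp mag",1e3*p@u,1e3*p@v,1e3*s["position"][2],"open",s["opening"])
import sys
if len(sys.argv)>1:save(sys.argv[1],im[210:350,170:360],4)
E
python3 mg.py 7.png;python3 g.py .692 -.227 .1 73.2
```

```text
time_s: 15.87
position: [0.614, -0.2038, 0.0932]
tcp_rot: [[0.008, 0.288, 0.957], [-0.007, 0.957, -0.288], [-1.0, -0.005, 0.01]]
force: [-0.3, 0.6, -0.1]
opening: 0.734
time_s: 16.28
position: [0.6118, -0.2028, 0.1704]
tcp_rot: [[-0.006, 0.289, 0.957], [0.003, 0.957, -0.289], [-1.0, 0.001, -0.007]]
force: [1.0, 0.8, 0.5]
opening: 0.799
time_s: 16.7
position: [0.6863, -0.2261, 0.1653]
tcp_rot: [[-0.013, 0.289, 0.957], [0.007, 0.957, -0.289], [-1.0, 0.003, -0.015]]
force: [-0.4, 0.0, 0.2]
opening: 0.5
bobbin mag frame ((-2.1289424896240234, 22.6803035736084), (51.007293701171875, 18.22396469116211), 30.679166793823242) 63.29610547667475 57 X -25.111960466193075 23.988558337874174
tcp mag -122.72419668482864 0.724663949974076 165.2522997324198 open 0.464124029525269
turn [-0.37 -0.73  0.02] slide [  5.7  -0.8 -65.3] open 0.464 F [ 0.4 -0.2  0.3] t 16.75
```

View pics/7.png

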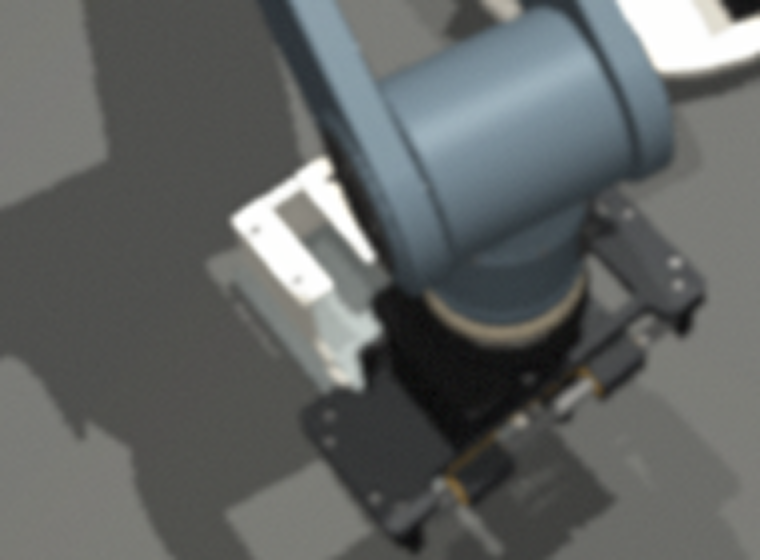

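The view is blocked by the arm, but the bed entrance and empty case at (330,300) look undisturbed. Checking via the top camera.

```bash

python3 -m crank '[{"slide":[3,-1,0],"turn":[-0.4,-0.7,0],"grip":0},{"slide":[3,0,-10],"turn":[0,0,0],"grip":0},{"slide":[0,0,-10],"turn":[0,0,0],"grip":0},{"slide":[0,0,0],"turn":[0,0,0],"grip":0},{"slide":[0,0,0],"turn":[0,0,0],"grip":0}]'
sed 's/"scene"/"top"/g;s/im\[210:350,170:360\]/im[120:240,360:480]/' mg.py > mt.py; python3 mt.py 8.png;python3 g.py .692 -.227 .092 73.2
```

```text
time_s: 17.17
position: [0.6887, -0.2255, 0.1398]
tcp_rot: [[-0.007, 0.29, 0.957], [0.002, 0.957, -0.29], [-1.0, 0.0, -0.007]]
force: [-0.7, -0.3, 0.1]
opening: 0.084
bobbin mag frame ((-45.16249084472656, -12.071836471557617), (71.96133422851562, 24.487987518310547), 1.1974605321884155) 66.30857018267555 153 X -80.9216544741047 -9.113345811795073
tcp mag -124.40672549728036 -0.664636104061182 139.47308109012008 open 0.05534344197239511
turn [-0.17 -0.46  0.05] slide [  3.7  -1.7 -47.5] open 0.055 F [ 0.2  0.5 -0.1] t 17.22
```

View pics/8.png

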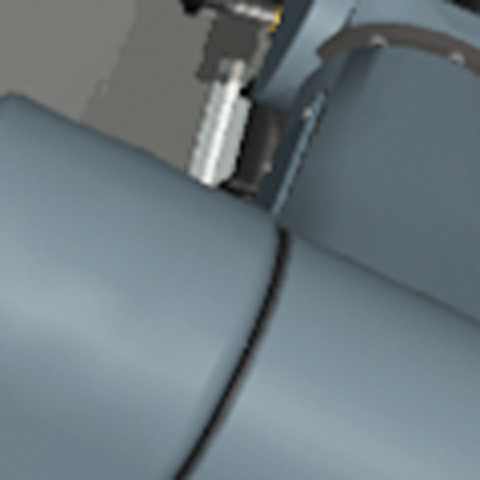

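The bobbin (crop (258,150)) lies in the bed with X −81..−9 mm in the magazine frame, aligned to about 1°. Lowering the closed fingers behind it.

```bash

python3 -m crank '[{"slide":[3,-1,-15],"turn":[0,-0.4,0],"grip":0},{"slide":[1,-1,-15],"turn":[0,0,0],"grip":0},{"slide":[0,0,-13],"turn":[0,0,0],"grip":0},{"slide":[0,0,0],"turn":[0,0,0],"grip":0},{"slide":[0,0,0],"turn":[0,0,0],"grip":0}]'
python3 -m crank '[{"slide":[0,0,0],"turn":[0,0,0],"grip":0},{"slide":[0,0,0],"turn":[0,0,0],"grip":0}]' >/dev/null
python3 mt.py;python3 g.py .692 -.227 .094 73.2
```

```text
time_s: 17.63
position: [0.6921, -0.2274, 0.0947]
tcp_rot: [[-0.0, 0.29, 0.957], [0.003, 0.957, -0.29], [-1.0, 0.002, -0.001]]
force: [0.7, -0.1, 0.7]
opening: 0.003
bobbin mag frame ((-52.748329162597656, -14.003908157348633), (21.2403621673584, 10.129758834838867), 29.864845275878906) 54.74389536660507 26 X -63.711050502980775 -44.19525887704029
tcp mag -128.35416248195654 0.21796791383076822 94.5469107040372 open 0.008958798564273207
turn [-0.17 -0.08  0.05] slide [ 0.2  0.3 -0.5] open 0.009 F [-0.3 -0.1  0.1] t 17.85
```

```bash

python3 -m crank '[{"slide":[-9.6,2.9,0],"turn":[0,0,0],"grip":0},{"slide":[-9.6,2.9,0],"turn":[0,0,0],"grip":0},{"slide":[-7.7,2.3,0],"turn":[0,0,0],"grip":0},{"slide":[-4.8,1.4,0],"turn":[0,0,0],"grip":0},{"slide":[-4.8,1.4,0],"turn":[0,0,0],"grip":0}]'
python3 -m crank '[{"slide":[-7.7,2.3,0],"turn":[0,0,0],"grip":0},{"slide":[-7.7,2.3,0],"turn":[0,0,0],"grip":0},{"slide":[-7.7,2.3,0],"turn":[0,0,0],"grip":0},{"slide":[-7.7,2.3,0],"turn":[0,0,0],"grip":0},{"slide":[-7.7,2.3,0],"turn":[0,0,0],"grip":0}]'
python3 mt.py;python3 g.py .692 -.227 .094 73.2
```

```text
time_s: 18.27
position: [0.657, -0.2173, 0.0983]
tcp_rot: [[0.007, 0.289, 0.957], [-0.001, 0.957, -0.289], [-1.0, 0.001, 0.007]]
force: [1.2, -0.5, -0.5]
opening: 0.005
time_s: 18.68
position: [0.617, -0.2057, 0.0997]
tcp_rot: [[0.012, 0.29, 0.957], [-0.004, 0.957, -0.29], [-1.0, -0.0, 0.013]]
force: [0.8, 0.2, -0.3]
opening: 0.004
tcp mag -48.078009685748476 0.8840220101390931 99.33717481818555 open 0.0039055193562815152
turn [0.11 0.48 0.02] slide [ 77.2 -22.3  -5.3] open 0.004 F [-2.2 -0.  -0.5] t 18.73
```

```bash

python3 -m crank '[{"slide":[-6.7,1.9,-1],"turn":[0,0.3,0],"grip":0},{"slide":[-6.7,1.9,-1],"turn":[0,0,0],"grip":0},{"slide":[-6.7,1.9,-1],"turn":[0,0,0],"grip":0},{"slide":[-6.7,1.9,-1],"turn":[0,0,0],"grip":0},{"slide":[-6.7,1.9,0],"turn":[0,0,0],"grip":0}]'
python3 mt.py;python3 g.py .692 -.227 .094 73.2
```

```text
time_s: 19.15
position: [0.5814, -0.1959, 0.0967]
tcp_rot: [[0.011, 0.29, 0.957], [-0.006, 0.957, -0.29], [-1.0, -0.003, 0.012]]
force: [0.7, 0.1, -0.3]
opening: 0.005
tcp mag -11.274502609858947 1.8289939417278878 96.3945061428963 open 0.005449591715106037
turn [0.24 0.4  0.03] slide [112.7 -32.   -2.4] open 0.005 F [-0.  -0.3  1. ] t 19.2
```

```bash

python3 -m crank '[{"slide":[-4.8,1.8,0],"turn":[0,0,0],"grip":0},{"slide":[-3.8,1.4,0],"turn":[0,0,0],"grip":0},{"slide":[-3.8,1.2,0],"turn":[0,0,0],"grip":0}]'
python3 -m crank '[{"slide":[-2.9,0.9,0],"turn":[0,0,0],"grip":0}]'
python3 -m crank '[{"slide":[-2.9,0.9,0],"turn":[0,0,0],"grip":0}]'
python3 mt.py
```

```text
time_s: 19.45
position: [0.5657, -0.1903, 0.0962]
tcp_rot: [[0.007, 0.29, 0.957], [-0.004, 0.957, -0.29], [-1.0, -0.002, 0.008]]
force: [1.3, -0.7, 0.9]
opening: 0.007
time_s: 19.53
position: [0.5624, -0.1893, 0.0962]
tcp_rot: [[0.007, 0.29, 0.957], [-0.004, 0.957, -0.29], [-1.0, -0.002, 0.008]]
force: [1.5, -0.6, -0.2]
opening: 0.005
time_s: 19.62
position: [0.5615, -0.1895, 0.0968]
tcp_rot: [[0.014, 0.29, 0.957], [-0.007, 0.957, -0.29], [-1.0, -0.003, 0.015]]
force: [8.6, -1.7, -0.7]
opening: 0.002
tcp mag 7.299511662913777 1.6225200538617603 96.96784842940856 open 0.006056514372840724
```

```bash

python3 -m crank '[{"slide":[-2.9,0.9,0],"turn":[0,0.4,0],"grip":0}]'
python3 -m crank '[{"slide":[-2.9,0.9,0],"turn":[0,0.2,0],"grip":0}]'
python3 -m crank '[{"slide":[-3.8,1.2,0],"turn":[0,0,0],"grip":0}]'
python3 mt.py
```

```text
time_s: 19.75
position: [0.5615, -0.1897, 0.0976]
tcp_rot: [[0.015, 0.292, 0.956], [-0.01, 0.956, -0.292], [-1.0, -0.006, 0.017]]
force: [7.9, 0.4, -1.6]
opening: 0.003
time_s: 19.83
position: [0.5614, -0.1897, 0.0982]
tcp_rot: [[0.019, 0.293, 0.956], [-0.013, 0.956, -0.293], [-1.0, -0.007, 0.022]]
force: [6.6, 0.9, -2.4]
opening: 0.007
time_s: 19.92
position: [0.5609, -0.1896, 0.0988]
tcp_rot: [[0.027, 0.295, 0.955], [-0.016, 0.955, -0.295], [-0.999, -0.007, 0.031]]
force: [8.3, -0.4, -2.5]
opening: 0.004
tcp mag 7.877050068868886 1.8934281275196154 98.99015493739164 open 0.00644701431812889
```

It stops firmly. Backing off and up to check whether it is home.

```bash

python3 -m crank '[{"slide":[10,-3,0],"turn":[0,-1,0],"grip":0},{"slide":[20,-6,0],"turn":[0,-0.7,0],"grip":0},{"slide":[20,-6,5],"turn":[0,0,0],"grip":0},{"slide":[25,-8,20],"turn":[0,0,0],"grip":0},{"slide":[30,-9,30],"turn":[0,0,0],"grip":0}]' >/dev/null
python3 -m crank '[{"slide":[30,-9,30],"turn":[0,0,0],"grip":0},{"slide":[30,-9,30],"turn":[0,0,0],"grip":0},{"slide":[0,-35,20],"turn":[0,0,0],"grip":0},{"slide":[0,-35,0],"turn":[0,0,0],"grip":0},{"slide":[0,-35,0],"turn":[0,0,0],"grip":0}]' 
python3 - <<'E'
from h import *
o=np.array([.569,-.19]);a=np.radians(163.2);u=np.array([np.cos(a),np.sin(a)]);v=np.array([-u[1],u[0]])
for c in("scene","top"):
    im,d=bot.capture(c);rc,P=cloud(c,d,d>0)
    X=(P[:,:2]-o)@u*1e3;Y=(P[:,:2]-o)@v*1e3;Z=P[:,2]*1e3
    dark=im[rc[:,0],rc[:,1]].max(1)<90
    m=(X>-100)&(X<25)&(abs(Y)<26)&(Z>22)&(Z<64)&dark
    if m.sum()>5:print(c,m.sum(),"rear X pct",np.percentile(X[m],[2,10,50,90]),"Y",np.percentile(Y[m],[2,98]),"Zmax",Z[m].max())
    m=(X>-10)&(X<120)&(abs(Y)<45)&(Z>60)&(Z<80)&~dark;print("roof X",np.percentile(X[m],[1,99]) if m.sum() else 0)
    save("9%s.png"%c,im[225:345,180:320] if c=="scene" else im[130:230,370:470],5)
E
python3 st.py|tail -3
```

```text
time_s: 20.8
position: [0.7256, -0.3337, 0.2351]
tcp_rot: [[0.036, 0.281, 0.959], [0.003, 0.96, -0.281], [-0.999, 0.013, 0.033]]
force: [1.3, 0.6, -0.7]
opening: 0.006
roof X [76.13487553 96.21549224]
roof X 0
st [495.4  68.2] [51.1 51.1] 10.3 340
st [625.2 137.2] [50.9 52.9] 58.5 345
bob [0. 0.] [0. 0.] 0.0 0
```

View pics/9scene.png

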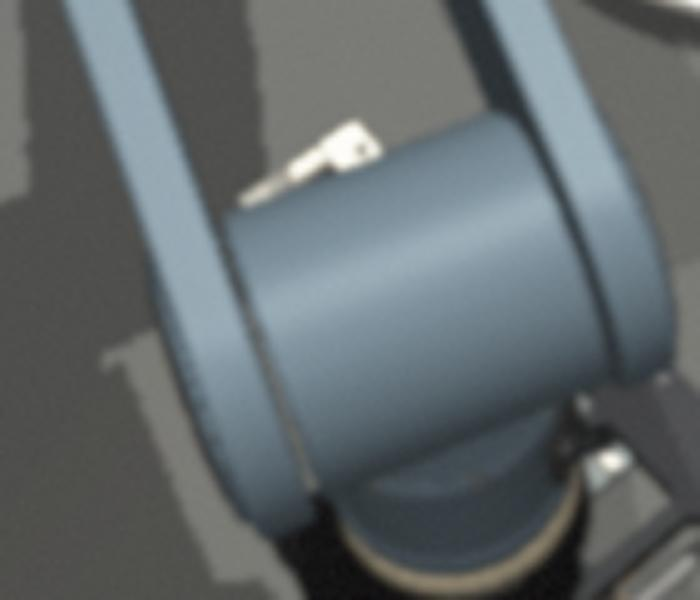

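The arm blocks the view. Swinging left at height.

```bash

python3 -m crank '[{"slide":[-10,38,8],"turn":[0,-1,0],"grip":0},{"slide":[-10,38,8],"turn":[0,0,0],"grip":0},{"slide":[-10,38,8],"turn":[0,0,0],"grip":0},{"slide":[-10,38,0],"turn":[0,0,0],"grip":0},{"slide":[-10,38,0],"turn":[0,0,0],"grip":0}]' >/dev/null
python3 -m crank '[{"slide":[-10,38,0],"turn":[0,-1,0],"grip":0},{"slide":[-10,38,0],"turn":[0,0,0],"grip":0},{"slide":[-10,38,0],"turn":[0,0,0],"grip":0},{"slide":[-5,38,0],"turn":[0,0,0],"grip":0},{"slide":[0,30,0],"turn":[0,0,0],"grip":0}]' 
cat > fin.py <<'E'
from h import *
o=np.array([.569,-.19]);a=np.radians(163.2);u=np.array([np.cos(a),np.sin(a)]);v=np.array([-u[1],u[0]])
for c in("scene","top"):
    im,d=bot.capture(c);rc,P=cloud(c,d,d>0)
    X=(P[:,:2]-o)@u*1e3;Y=(P[:,:2]-o)@v*1e3;Z=P[:,2]*1e3
    dark=im[rc[:,0],rc[:,1]].max(1)<90
    m=(X>-100)&(X<25)&(abs(Y)<26)&(Z>22)&(Z<64)&dark
    if m.sum()>5:print(c,m.sum(),"rear X pct",np.percentile(X[m],[2,10,50,90]),"Y",np.percentile(Y[m],[2,98]),"Zmax",Z[m].max())
    m=(X>-10)&(X<120)&(abs(Y)<45)&(Z>60)&(Z<80)&~dark;print("roof X",np.percentile(X[m],[1,99]) if m.sum() else 0)
    save("9%s.png"%c,im[225:345,180:320] if c=="scene" else im[130:230,370:470],5)
    m=(np.hypot(P[:,0]-.778,P[:,1]+.016)<.05)&(Z>30)&(Z<50);print("cap",np.median(P[m],0) if m.sum() else 0)
E
python3 fin.py
```

```text
time_s: 21.83
position: [0.6212, 0.0533, 0.2462]
tcp_rot: [[0.043, 0.286, 0.957], [0.018, 0.958, -0.287], [-0.999, 0.029, 0.036]]
force: [0.6, 0.2, -0.4]
opening: 0.004
scene 198 rear X pct [15.66327419 16.42015874 17.57500459 21.31417752] Y [-20.76876032  24.17484286] Zmax 63.24855355323922
roof X [23.52120376 96.26919759]
cap [ 0.78076495 -0.01566882  0.04057081]
top 38 rear X pct [18.99169677 19.66333099 21.92764778 24.25884189] Y [-22.33499344  21.35979617] Zmax 63.96924543506888
roof X [24.36449764 97.80558669]
cap [ 0.77841061 -0.01414234  0.04075133]
```

View pics/9scene.png

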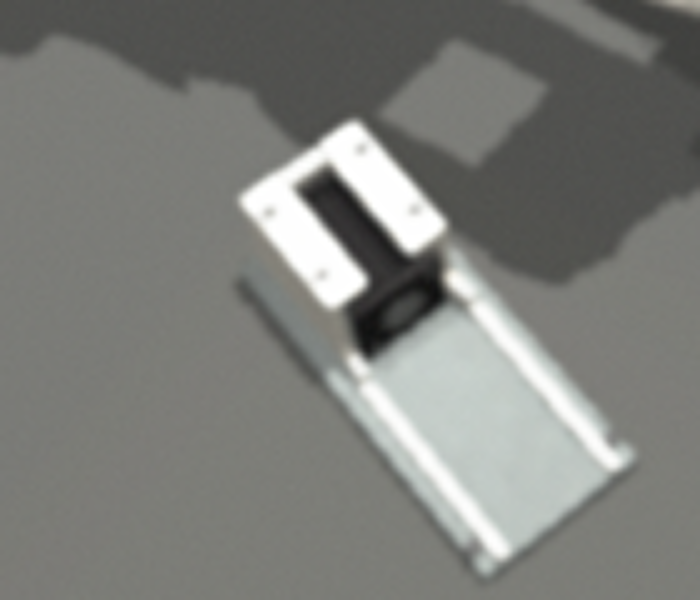

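The bobbin is in the case, with its rear flange at crop (405,310) sticking out about 5–7 mm against a nominal 6, and its front reaching the stop at (320,185). The cap stack is unmoved and the standing bobbins are upright. Handing in.

```bash
python3 -c "
from rig import bot
print(bot.hand_in())"
```

```text
the job is handed in; nothing more can be done
None
```

The tipped bobbin is in the magazine's case, fully home as far as I can measure, and the job is handed in at about 22 s of the 58 s. The hand-in reports no verdict.

I gripped the bobbin across its waist and lifted it off the turntable. I set it down in the open bed until the wrist felt the floor and let go. Then I pushed it in from behind with the closed fingers until it stopped moving under about 8 N.

**Last checks:**
- **Seating:** the rear end sticks out about 5.4 mm from the mouth in the top camera and 6–7 mm in the scene camera, against a nominal 6 mm. The two cameras differ by about 1 mm, well inside the 5 mm allowed.
- **Standing bobbins:** both are upright on the platter.
- **Cap stack:** it is within about 6 mm of its first reading, which is about what the depth noise allows.

**What went wrong on the way:** the first grasp closed too high because the tool drifted, and it turned the platter by about 23°. I opened again, waited for the platter to stop, re-measured and grasped properly. Setting down on the bed floor also gave a brief contact force of about 42 N, taken through the bobbin and fingers rather than the gripper's body.

I viewed 10 pictures.

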